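# Shake relays over the sorting tray

### The job

Take the clear tube shaker off its stand by its fin and, holding its mouth low over the black tray, shake the eight relays out evenly, so that all lie in the tray with at least two in each of its three parts and none heaped more than two high; do not touch the relays with the gripper. Then put the empty shaker back home in its stand, and leave everything else on the bench where it is.

Things in the scene. Friction and masses are not known exactly. Their poses are not given: they have to be found in the camera images.
- shaker: the shaker: clear plastic square tube, 160 long, 22.5 wide, 23 tall, closed by a grey cap at one end, open (the mouth) at the other, slotted along the top; inside 16.5 wide, 17 high, 156 long, floor 3. 120 g empty. Origin: middle of the underside; x runs from mouth to closed end, z up through the fin. Starts on the stand with 8 relays, mouth towards the robot and 0.26 rad up
- shaker_mouth (a point): on the shaker's underside at the mouth: 80 mm from the origin along -x
- shaker_back (a point): on the shaker's underside at the closed end: 80 mm from the origin along +x
- shaker_grip (a point): middle of the shaker's grip, an upright grey fin 60 mm long (along the tube) and 12 mm thick, standing from 27 to 69 mm above the underside; this point is at 53 mm
- stand: fixed stand of the shaker: a sloping aluminium channel (30 mm wide inside, cheeks 14 high, 130 long) with a stop at its low end, on a black foot 140 x 80. Origin on the bench; 52 mm above it lies the shaker's origin when home. The slope rises towards the stand's -x at 0.26 rad (turned about y by that)
- stand_front (a point): where point shaker_mouth lies when the shaker is home on the stand (73 mm high)
- stand_rear (a point): where point shaker_back lies when the shaker is home (31 mm high); the stop's face is 2 mm beyond
- tray: fixed black tray: inside 150 mm (its x) by 240 mm (its y), walls 3 mm thick, 22 mm tall, floor 3 mm thick; a flat lip round the rim reaches 8 mm outwards. Two bare metal ribs 4 mm high across the floor at y = -40 and +40 mm divide it into three equal parts, side by side along y. Origin: middle of the underside, z up
- relay0: relay: a block 18 x 14 x 14 mm, blue over a black base, 11 g; one of eight alike, in the shaker in single file (0 nearest the mouth), sliding on its floor from about 0.38 to 0.55 rad of downward slope. Origin: its centre; x along the 18 mm
- relay1: relay, the same
- relay2: relay, the same
- relay3: relay, the same
- relay4: relay, the same
- relay5: relay, the same
- relay6: relay, the same
- relay7: relay, the same
- bottle: bystander: amber glass bottle with a red cap, 68 mm wide, 135 mm tall
- spool: bystander: flanged steel spool of solder, 48 mm wide, 40 mm tall
- driver: bystander: screwdriver, 170 mm long, lying
- brush: bystander: brush, 170 mm long, lying
- cup: bystander: white ceramic cup, 64 mm wide, 70 mm tall
There are look-alikes about, which are no part of the job. There is more than one size of the shaker; the one meant has the size given above.

How it is judged:
On the way, in this order (a step that is already met when the one before it is completed fails the run):
1. the shaker is lifted off its stand with all eight relays in it (height (world z) of shaker above 0.09 m and contact force between shaker and the fingers above 0.5 N and distance between each of relay0, relay1, relay2, relay3, relay4, relay5, relay6, relay7 and shaker below 0.085 m), for 0.2 s.
2. all eight relays lie in the tray, heaped no more than two high, at least two in each of its three parts, while the gripper still holds the shaker (((y of relay0 in the frame of tray below -0.04 m and y of any of relay1, relay2, relay3, relay4, relay5, relay6, relay7 in the frame of tray below -0.04 m) or (y of relay1 in the frame of tray below -0.04 m and y of any of relay2, relay3, relay4, relay5, relay6, relay7 in the frame of tray below -0.04 m) or (y of relay2 in the frame of tray below -0.04 m and y of any of relay3, relay4, relay5, relay6, relay7 in the frame of tray below -0.04 m) or (y of relay3 in the frame of tray below -0.04 m and y of any of relay4, relay5, relay6, relay7 in the frame of tray below -0.04 m) or (y of relay4 in the frame of tray below -0.04 m and y of any of relay5, relay6, relay7 in the frame of tray below -0.04 m) or (y of relay5 in the frame of tray below -0.04 m and y of any of relay6, relay7 in the frame of tray below -0.04 m) or y of each of relay6, relay7 in the frame of tray below -0.04 m) and ((y of relay0 in the frame of tray between -0.04 and 0.04 m and (y of relay1 in the frame of tray between -0.04 and 0.04 m or y of relay2 in the frame of tray between -0.04 and 0.04 m or y of relay3 in the frame of tray between -0.04 and 0.04 m or y of relay4 in the frame of tray between -0.04 and 0.04 m or y of relay5 in the frame of tray between -0.04 and 0.04 m or y of relay6 in the frame of tray between -0.04 and 0.04 m or y of relay7 in the frame of tray between -0.04 and 0.04 m)) or (y of relay1 in the frame of tray between -0.04 and 0.04 m and (y of relay2 in the frame of tray between -0.04 and 0.04 m or y of relay3 in the frame of tray between -0.04 and 0.04 m or y of relay4 in the frame of tray between -0.04 and 0.04 m or y of relay5 in the frame of tray between -0.04 and 0.04 m or y of relay6 in the frame of tray between -0.04 and 0.04 m or y of relay7 in the frame of tray between -0.04 and 0.04 m)) or (y of relay2 in the frame of tray between -0.04 and 0.04 m and (y of relay3 in the frame of tray between -0.04 and 0.04 m or y of relay4 in the frame of tray between -0.04 and 0.04 m or y of relay5 in the frame of tray between -0.04 and 0.04 m or y of relay6 in the frame of tray between -0.04 and 0.04 m or y of relay7 in the frame of tray between -0.04 and 0.04 m)) or (y of relay3 in the frame of tray between -0.04 and 0.04 m and (y of relay4 in the frame of tray between -0.04 and 0.04 m or y of relay5 in the frame of tray between -0.04 and 0.04 m or y of relay6 in the frame of tray between -0.04 and 0.04 m or y of relay7 in the frame of tray between -0.04 and 0.04 m)) or (y of relay4 in the frame of tray between -0.04 and 0.04 m and (y of relay5 in the frame of tray between -0.04 and 0.04 m or y of relay6 in the frame of tray between -0.04 and 0.04 m or y of relay7 in the frame of tray between -0.04 and 0.04 m)) or (y of relay5 in the frame of tray between -0.04 and 0.04 m and (y of relay6 in the frame of tray between -0.04 and 0.04 m or y of relay7 in the frame of tray between -0.04 and 0.04 m)) or (y of relay6 in the frame of tray between -0.04 and 0.04 m and y of relay7 in the frame of tray between -0.04 and 0.04 m)) and ((y of relay0 in the frame of tray above 0.04 m and y of any of relay1, relay2, relay3, relay4, relay5, relay6, relay7 in the frame of tray above 0.04 m) or (y of relay1 in the frame of tray above 0.04 m and y of any of relay2, relay3, relay4, relay5, relay6, relay7 in the frame of tray above 0.04 m) or (y of relay2 in the frame of tray above 0.04 m and y of any of relay3, relay4, relay5, relay6, relay7 in the frame of tray above 0.04 m) or (y of relay3 in the frame of tray above 0.04 m and y of any of relay4, relay5, relay6, relay7 in the frame of tray above 0.04 m) or (y of relay4 in the frame of tray above 0.04 m and y of any of relay5, relay6, relay7 in the frame of tray above 0.04 m) or (y of relay5 in the frame of tray above 0.04 m and y of any of relay6, relay7 in the frame of tray above 0.04 m) or y of each of relay6, relay7 in the frame of tray above 0.04 m) and x of relay0 in the frame of tray between -0.075 and 0.075 m and y of relay0 in the frame of tray between -0.12 and 0.12 m and z of relay0 in the frame of tray between 0.003 and 0.034 m and x of relay1 in the frame of tray between -0.075 and 0.075 m and y of relay1 in the frame of tray between -0.12 and 0.12 m and z of relay1 in the frame of tray between 0.003 and 0.034 m and x of relay2 in the frame of tray between -0.075 and 0.075 m and y of relay2 in the frame of tray between -0.12 and 0.12 m and z of relay2 in the frame of tray between 0.003 and 0.034 m and x of relay3 in the frame of tray between -0.075 and 0.075 m and y of relay3 in the frame of tray between -0.12 and 0.12 m and z of relay3 in the frame of tray between 0.003 and 0.034 m and x of relay4 in the frame of tray between -0.075 and 0.075 m and y of relay4 in the frame of tray between -0.12 and 0.12 m and z of relay4 in the frame of tray between 0.003 and 0.034 m and x of relay5 in the frame of tray between -0.075 and 0.075 m and y of relay5 in the frame of tray between -0.12 and 0.12 m and z of relay5 in the frame of tray between 0.003 and 0.034 m and x of relay6 in the frame of tray between -0.075 and 0.075 m and y of relay6 in the frame of tray between -0.12 and 0.12 m and z of relay6 in the frame of tray between 0.003 and 0.034 m and x of relay7 in the frame of tray between -0.075 and 0.075 m and y of relay7 in the frame of tray between -0.12 and 0.12 m and z of relay7 in the frame of tray between 0.003 and 0.034 m and contact force between shaker and the fingers above 0.5 N), for 0.2 s.
At the end, for the whole second after the job is handed in: All eight relays lie still inside the tray, heaped no more than two high (centres under 34 mm above the tray's underside), at least two (by their centres) in each of the three parts between the ribs; the shaker rests on its stand, both ends of it within 15 mm of home (((y of relay0 in the frame of tray below -0.04 m and y of any of relay1, relay2, relay3, relay4, relay5, relay6, relay7 in the frame of tray below -0.04 m) or (y of relay1 in the frame of tray below -0.04 m and y of any of relay2, relay3, relay4, relay5, relay6, relay7 in the frame of tray below -0.04 m) or (y of relay2 in the frame of tray below -0.04 m and y of any of relay3, relay4, relay5, relay6, relay7 in the frame of tray below -0.04 m) or (y of relay3 in the frame of tray below -0.04 m and y of any of relay4, relay5, relay6, relay7 in the frame of tray below -0.04 m) or (y of relay4 in the frame of tray below -0.04 m and y of any of relay5, relay6, relay7 in the frame of tray below -0.04 m) or (y of relay5 in the frame of tray below -0.04 m and y of any of relay6, relay7 in the frame of tray below -0.04 m) or y of each of relay6, relay7 in the frame of tray below -0.04 m) and ((y of relay0 in the frame of tray between -0.04 and 0.04 m and (y of relay1 in the frame of tray between -0.04 and 0.04 m or y of relay2 in the frame of tray between -0.04 and 0.04 m or y of relay3 in the frame of tray between -0.04 and 0.04 m or y of relay4 in the frame of tray between -0.04 and 0.04 m or y of relay5 in the frame of tray between -0.04 and 0.04 m or y of relay6 in the frame of tray between -0.04 and 0.04 m or y of relay7 in the frame of tray between -0.04 and 0.04 m)) or (y of relay1 in the frame of tray between -0.04 and 0.04 m and (y of relay2 in the frame of tray between -0.04 and 0.04 m or y of relay3 in the frame of tray between -0.04 and 0.04 m or y of relay4 in the frame of tray between -0.04 and 0.04 m or y of relay5 in the frame of tray between -0.04 and 0.04 m or y of relay6 in the frame of tray between -0.04 and 0.04 m or y of relay7 in the frame of tray between -0.04 and 0.04 m)) or (y of relay2 in the frame of tray between -0.04 and 0.04 m and (y of relay3 in the frame of tray between -0.04 and 0.04 m or y of relay4 in the frame of tray between -0.04 and 0.04 m or y of relay5 in the frame of tray between -0.04 and 0.04 m or y of relay6 in the frame of tray between -0.04 and 0.04 m or y of relay7 in the frame of tray between -0.04 and 0.04 m)) or (y of relay3 in the frame of tray between -0.04 and 0.04 m and (y of relay4 in the frame of tray between -0.04 and 0.04 m or y of relay5 in the frame of tray between -0.04 and 0.04 m or y of relay6 in the frame of tray between -0.04 and 0.04 m or y of relay7 in the frame of tray between -0.04 and 0.04 m)) or (y of relay4 in the frame of tray between -0.04 and 0.04 m and (y of relay5 in the frame of tray between -0.04 and 0.04 m or y of relay6 in the frame of tray between -0.04 and 0.04 m or y of relay7 in the frame of tray between -0.04 and 0.04 m)) or (y of relay5 in the frame of tray between -0.04 and 0.04 m and (y of relay6 in the frame of tray between -0.04 and 0.04 m or y of relay7 in the frame of tray between -0.04 and 0.04 m)) or (y of relay6 in the frame of tray between -0.04 and 0.04 m and y of relay7 in the frame of tray between -0.04 and 0.04 m)) and ((y of relay0 in the frame of tray above 0.04 m and y of any of relay1, relay2, relay3, relay4, relay5, relay6, relay7 in the frame of tray above 0.04 m) or (y of relay1 in the frame of tray above 0.04 m and y of any of relay2, relay3, relay4, relay5, relay6, relay7 in the frame of tray above 0.04 m) or (y of relay2 in the frame of tray above 0.04 m and y of any of relay3, relay4, relay5, relay6, relay7 in the frame of tray above 0.04 m) or (y of relay3 in the frame of tray above 0.04 m and y of any of relay4, relay5, relay6, relay7 in the frame of tray above 0.04 m) or (y of relay4 in the frame of tray above 0.04 m and y of any of relay5, relay6, relay7 in the frame of tray above 0.04 m) or (y of relay5 in the frame of tray above 0.04 m and y of any of relay6, relay7 in the frame of tray above 0.04 m) or y of each of relay6, relay7 in the frame of tray above 0.04 m) and x of relay0 in the frame of tray between -0.075 and 0.075 m and y of relay0 in the frame of tray between -0.12 and 0.12 m and z of relay0 in the frame of tray between 0.003 and 0.034 m and x of relay1 in the frame of tray between -0.075 and 0.075 m and y of relay1 in the frame of tray between -0.12 and 0.12 m and z of relay1 in the frame of tray between 0.003 and 0.034 m and x of relay2 in the frame of tray between -0.075 and 0.075 m and y of relay2 in the frame of tray between -0.12 and 0.12 m and z of relay2 in the frame of tray between 0.003 and 0.034 m and x of relay3 in the frame of tray between -0.075 and 0.075 m and y of relay3 in the frame of tray between -0.12 and 0.12 m and z of relay3 in the frame of tray between 0.003 and 0.034 m and x of relay4 in the frame of tray between -0.075 and 0.075 m and y of relay4 in the frame of tray between -0.12 and 0.12 m and z of relay4 in the frame of tray between 0.003 and 0.034 m and x of relay5 in the frame of tray between -0.075 and 0.075 m and y of relay5 in the frame of tray between -0.12 and 0.12 m and z of relay5 in the frame of tray between 0.003 and 0.034 m and x of relay6 in the frame of tray between -0.075 and 0.075 m and y of relay6 in the frame of tray between -0.12 and 0.12 m and z of relay6 in the frame of tray between 0.003 and 0.034 m and x of relay7 in the frame of tray between -0.075 and 0.075 m and y of relay7 in the frame of tray between -0.12 and 0.12 m and z of relay7 in the frame of tray between 0.003 and 0.034 m and distance between shaker_mouth and stand_front below 0.015 m and distance between shaker_back and stand_rear below 0.015 m and linear speed of each of shaker, relay0, relay1, relay2, relay3, relay4, relay5, relay6, relay7 below 0.02 m/s); the robot touches nothing.
It fails at once if a gripper finger touches a relay (contact force between any of relay0, relay1, relay2, relay3, relay4, relay5, relay6, relay7 and the fingers above 0.3 N).
It fails at once if a relay falls from high up (it moves faster than 2 m/s, a fall of 20 cm) (linear speed of any of relay0, relay1, relay2, relay3, relay4, relay5, relay6, relay7 above 2 m/s).
It fails at once if a bystander is moved by more than 30 mm (distance of any of bottle, spool, driver, brush, cup from where it was at the start of the episode above 0.03 m).
It also fails if it takes over 72 s, if anything falls off the work surface, if the arm or the gripper's body presses on something with over 40 N, if the wrist force passes 120 N, or if a joint passes its speed limit or range.

### The arm

A 7-joint arm with a two-finger parallel gripper is mounted at the origin on the work surface. World frame = base frame: x ahead of the robot, y to its left, z up, the work surface at z = 0. Lengths are in m, angles in rad, forces in N, time in s.
With the tool pointing down it reaches from about 0.4 to 0.9 m from the base axis. Payload 5.5 kg.
Tool frame: the origin (TCP) lies between the finger pads; the fingertips stand 17 mm ahead of it and the grasp point (between the pads) lies 2 mm behind it; x points along the fingers, y is the direction in which the jaws open and shut, and the axes are right-handed (so a half turn about x gives the same grasp; the last joint's range is limited). The gripper opens to 85 mm and grips with 20 to 120 N. Pads are 22 mm wide; open, the fingers measure 114 mm over their backs; the gripper's body (76 mm by 85 mm) begins 54 mm behind the grasp point. The pads swing forward as they close: fully open they stand 13 mm farther back than shut.
Start: joints at [1.379, 0.501, -0.427, 1.55, 0.221, 1.138, -0.21], TCP at [0.286, -0.584, 0.248] pointing down, gripper open.
Joint ranges: [-2.88, 2.88], [-0.31, 2.03], [-1.54, 1.56], [0.2, 2.42], [-1.41, 4.55], [0.19, 2.02], [-2.57, 2.57]. Speed limits (rad/s): [2.57, 2.57, 3.14, 3.14, 3.14, 3.14, 3.14].

### API

Orientations are given as a unit quaternion [w, x, y, z].
In Python, from station import r gives the robot as it stands. Calls block until the motion is done:
- r.move_ptp(position, orientation): joint-space move of the TCP to a pose.
- r.move_l(position, ori=None, speed=0.15): straight line of the TCP; ori=None keeps the orientation; speed is the mean speed in m/s.
- r.movej(angles): joint-space move.
- r.gripper_to(opening, strength=None): finger opening in m; strength is the grip in N (None keeps the last); returns when the fingers have stopped.
- r.hold(seconds).
- r.solve_ik(position, orientation): joint angles nearest the present ones, or None.
- r.get_image(name): name is "side" or "top"; returns the picture (420x560x3 uint8, blue, green, red); there is no depth.
- r.camera_params(name): a dict with "vertical_fov" (degrees; the focal length in pixels is half the picture's height over the tangent of half this angle, whatever the lens; pixels are square), "cx", "cy" (the principal point, pixels), "origin" and "orientation" of the camera in the world. Camera axes: x right, y down, z forward; pixel columns grow to the right and rows downward; lengths in m; the calibration is good to about 2 mm. A picture is of the moment at which its call begins. camera_params takes no time and is no camera call.
A pose or a line that the arm cannot do raises r.MotionError and nothing moves.
- r.finish_job(): hands the job in, once; it reports no verdict.
Readings, each from a call of its own:
- r.read_time(): time.
- r.read_joints(): joint angles.
- r.read_qd(): joint speeds.
- r.read_effort(): joint torques, N m.
- r.read_ee_pos(): TCP position.
- r.read_tcp_rot(): TCP orientation.
- r.read_contact_force(): force on the tool from outside, world axes, zero at the start.
- r.read_wrist_torque(): the same for the moment, N m.
- r.read_gripper_width(): finger opening in m.
Only numpy, scipy, OpenCV 4.12 (cv2) and the standard library are available. Lean on these libraries where they do the work, as an engineer would, in place of code of your own. Each camera call takes 0.05 s, during which the arm holds its last target. There are 200 camera calls.

## Working session

There is one attempt and no reset: what is moved stays moved. The work goes in short steps, each a Python script; the robot and the scene stay as the last script left them, time stands still between calls to the robot, and variables do not carry over. Pictures are saved under pics/ and viewed, about 8 in all and at most 12, crops included, and the job is handed in when it is done.

```bash
mkdir -p pics; ls
python3 - <<'E'
from station import r
import cv2
for n in("side","top"):
    cv2.imwrite(f"pics/{n}0.png",r.get_image(n)); print(n,r.camera_params(n))
print(r.read_tcp_rot(),r.read_ee_pos(),r.read_time())
E
```

```text
pics
side {'vertical_fov': 53.98445061716596, 'cx': 281.6075679553954, 'cy': 209.19127587176877, 'origin': array([0.31633422, 0.90252297, 0.78668717]), 'orientation': array([ 0.05922904, -0.11884068,  0.88337834, -0.44945692])}
top {'vertical_fov': 42.93981312388841, 'cx': 285.46369728231576, 'cy': 213.35871102148445, 'origin': array([0.38812027, 0.00689878, 1.51720317]), 'orientation': array([ 0.04620721, -0.6980741 ,  0.71283915, -0.04917101])}
[-0.15881193 -0.68878065 -0.16002964  0.68902141] [ 0.28521376 -0.58341203  0.24734665] 0.1
```

View pics/side0.png

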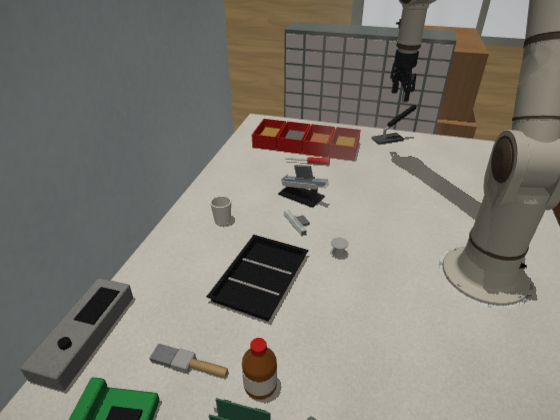

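View pics/top0.png

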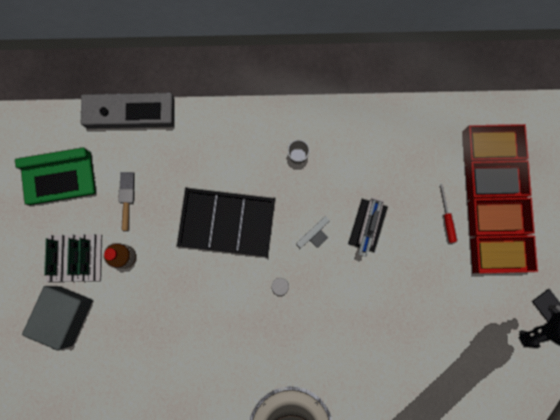

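```bash
cat > cam.py <<'E'
import numpy as np
from scipy.spatial.transform import Rotation as R
from station import r
def P(n):
    c=r.camera_params(n); f=210/np.tan(np.radians(c['vertical_fov']/2)); q=c['orientation']
    return c,f,R.from_quat([q[1],q[2],q[3],q[0]]).as_matrix()
def ray(n,u,v):
    c,f,M=P(n); return c['origin'],M@np.array([(u-c['cx'])/f,(v-c['cy'])/f,1])
def at_z(n,u,v,z):
    o,d=ray(n,u,v); return o+d*(z-o[2])/d[2]
def tri(u1,v1,u2,v2):
    o1,d1=ray('top',u1,v1);o2,d2=ray('side',u2,v2)
    d1/=np.linalg.norm(d1);d2/=np.linalg.norm(d2)
    t=np.linalg.lstsq(np.c_[d1,-d2],o2-o1,rcond=None)[0]
    a,b=o1+t[0]*d1,o2+t[1]*d2
    return (a+b)/2,np.linalg.norm(a-b)
def proj(n,p):
    c,f,M=P(n); q=M.T@(np.asarray(p)-c['origin']); return q[:2]/q[2]*f+[c['cx'],c['cy']]
E
python3 - <<'E'
import cv2,numpy as np
t=cv2.imread('pics/top0.png');s=cv2.imread('pics/side0.png')
a=cv2.resize(t[185:275,280:400],None,fx=6,fy=6,interpolation=2)[:300*2,:]
cv2.imwrite('pics/ctop.png',a)
b=cv2.resize(s[150:240,260:350],None,fx=6,fy=6,interpolation=2)
cv2.imwrite('pics/cside.png',b)
E
```

```text
(no output)
```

View pics/ctop.png

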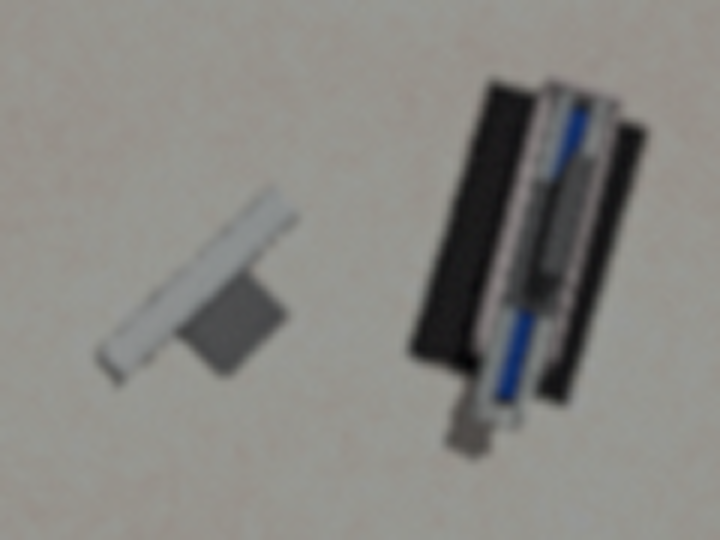

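View pics/cside.png

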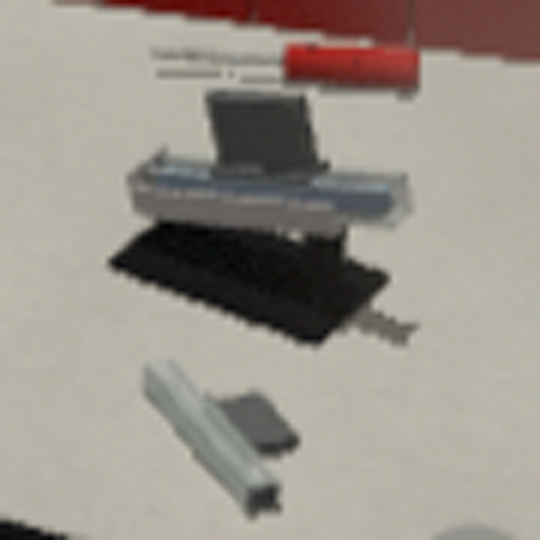

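```bash
cat > fit.py <<'E'
from cam import *
from scipy.optimize import least_squares
T=lambda u,v:('top',280+u/6,185+v/6); S=lambda u,v:('side',260+u/6,150+v/6)
def stand(p):
    x,y,a,h=p
    R0=R.from_euler('z',a); Rs=R0*R.from_euler('y',.26)
    o=np.array([x,y,0]); so=o+[0,0,.052]
    F=lambda *q:o+R0.apply(q); K=lambda *q:so+Rs.apply(q)
    return [(T(493,82),F(.07,-.04,h)),(T(648,128),F(.07,.04,h)),(T(568,405),F(-.07,.04,h)),(T(412,357),F(-.07,-.04,h)),
     (S(110,262),F(.07,-.04,h)),(S(318,343),F(-.07,-.04,h)),(S(388,275),F(-.07,.04,h)),
     (S(208,92),K(.03,0,.069)),(S(303,96),K(-.03,0,.069)),(T(568,215),K(0,0,.069)),(T(497,420),K(-.08,0,.0))]
def fit(model,p0):
    res=lambda p:np.concatenate([proj(m[0],w)-m[1:] for m,w in model(p)])
    s=least_squares(res,p0,loss='soft_l1'); return s.x,res(s.x).reshape(-1,2)
if __name__=='__main__':
    p0=at_z('top',370,226,.01)
    best=min((fit(stand,[p0[0],p0[1],a,.01]) for a in(0.,.3,-.3,2.8,-2.8)),key=lambda s:(s[1]**2).sum())
    print(best[0],best[1].round(1).tolist())
    def tray(p):
        o=np.array([p[0],p[1],0]);R0=R.from_euler('z',p[2])
        c=[(-1,-1),(1,-1),(1,1),(-1,1)]
        return None
    for q in [(187,188),(275,198),(269,258),(178,247)]: print(q,at_z('top',*q,.022))
    for q in [(257,236),(309,243),(263,317),(210,301)]: print(q,at_z('side',*q,.022))
    for q in [(243,259),(291,274),(228,279),(279,294)]: print('rib',at_z('side',*q,.007))
    for n,q in dict(cup=(298,153),spool=(280,287),bottle=(117,256),driver=(449,228)).items(): print(n,at_z('top',*q,.03).round(3))
    for q in [(.07,0)]:pass
E
python3 fit.py
python3 - <<'E'
import cv2
t=cv2.imread('pics/top0.png'); cv2.imwrite('pics/ctray.png',cv2.resize(t[180:265,170:285],None,fx=6,fy=6,interpolation=2))
E
```

```text
Traceback (most recent call last):
  File "fit.py", line 17, in <module>
    best=min((fit(stand,[p0[0],p0[1],a,.01]) for a in(0.,.3,-.3,2.8,-2.8)),key=lambda s:(s[1]**2).sum())
  File "fit.py", line 17, in <genexpr>
    best=min((fit(stand,[p0[0],p0[1],a,.01]) for a in(0.,.3,-.3,2.8,-2.8)),key=lambda s:(s[1]**2).sum())
              ~~~^^^^^^^^^^^^^^^^^^^^^^^^^^^
  File "fit.py", line 14, in fit
    s=least_squares(res,p0,loss='soft_l1'); return s.x,res(s.x).reshape(-1,2)
  File "fit.py", line 13, in <lambda>
    res=lambda p:np.concatenate([proj(m[0],w)-m[1:] for m,w in model(p)])
                                 ~~~~^^^^^^^^
  File "cam.py", line 18, in proj
    c,f,M=P(n); q=M.T@(np.asarray(p)-c['origin']); return q[:2]/q[2]*f+[c['cx'],c['cy']]
          ~^^^
  File "cam.py", line 5, in P
    c=r.camera_params(n); f=210/np.tan(np.radians(c['vertical_fov']/2)); q=c['orientation']
ValueError: time passes only in moves, steps and waits
```

View pics/ctray.png

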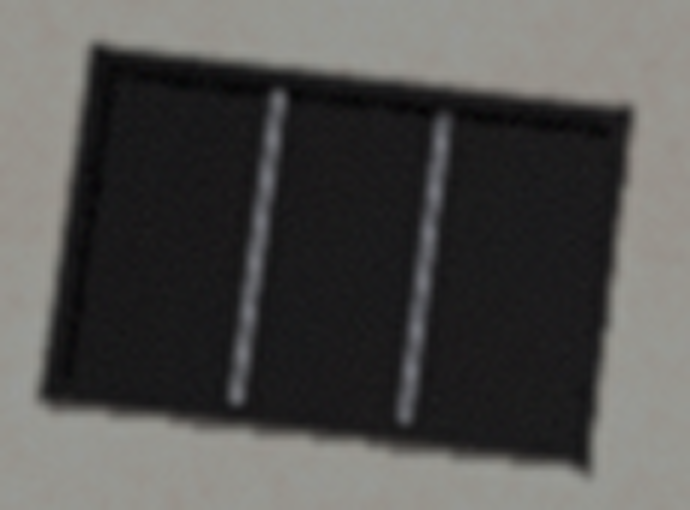

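```bash
sed -i 's/^def P(n)/from functools import lru_cache\n@lru_cache\ndef P(n)/' cam.py
python3 - <<'E'
s=open('fit.py').read()
i=s.index("    def tray"); j=s.index("    for n,q in dict")
s=s[:i]+'''    U=lambda u,v:('top',170+u/6,180+v/6); V=lambda u,v:('side',u,v)
    def tray(p):
        o=np.array([p[0],p[1],0]);G=lambda *q:o+R.from_euler('z',p[2]).apply(q)
        return [(U(95,45),G(.086,.131,.022)),(U(632,108),G(.086,-.131,.022)),(U(590,472),G(-.086,-.131,.022)),(U(42,400),G(-.086,.131,.022)),
          (U(279,90),G(.075,.04,.007)),(U(236,405),G(-.075,.04,.007)),(U(444,112),G(.075,-.04,.007)),(U(404,424),G(-.075,-.04,.007)),
          (V(257,236),G(.086,-.131,.022)),(V(309,243),G(-.086,-.131,.022)),(V(263,317),G(-.086,.131,.022)),(V(210,301),G(.086,.131,.022))]
    t=fit(tray,[.42,.15,-.1]); print(t[0],t[1].round(1).tolist())
'''+s[j:]
open('fit.py','w').write(s)
E
python3 fit.py
```

```text
[ 0.55305783 -0.23514929  0.2985136  -0.01735787] [[9.2, 0.9], [-42.5, 1.8], [-13.2, 1.4], [39.0, 0.7], [2.7, -0.4], [8.0, -14.5], [-1.1, 10.1], [-6.0, 1.8], [-3.8, -3.3], [-2.6, -6.3], [18.2, -5.1]]
[ 0.56908908  0.16555634 -0.14098848] [[-1.1, -0.5], [0.9, -0.1], [0.4, -0.4], [-1.1, 0.4], [0.1, 0.5], [0.0, -0.1], [0.3, 0.1], [0.1, 0.1], [-2.3, -3.2], [1.1, 5.5], [8.0, 0.6], [-2.9, -5.8]]
cup [ 0.763 -0.041  0.03 ]
spool [0.385 0.018 0.03 ]
bottle [0.48  0.469 0.03 ]
driver [ 0.539 -0.459  0.03 ]
```

```bash
python3 - <<'E'
s=open('fit.py').read()
i=s.index("    return [(T(493"); j=s.index("     (S(208")
b=s[i:j].replace(',-.04,',',@,').replace(',.04,',',-.04,').replace(',@,',',.04,')
open('fit.py','w').write(s[:i]+b+s[j:])
E
python3 fit.py
python3 - <<'E'
import cv2
s=cv2.imread('pics/side0.png'); cv2.imwrite('pics/ctray_s.png',cv2.resize(s[225:325,200:320],None,fx=6,fy=6,interpolation=2))
E
```

```text
[ 0.55166417 -0.23474336 -0.33251435  0.00388111] [[-1.0, 0.3], [-0.1, 1.0], [-0.7, 1.4], [-1.8, 0.8], [0.4, -0.3], [1.2, -0.2], [1.6, -0.3], [-3.3, -2.4], [-3.9, -2.1], [1.5, -5.8], [0.4, -4.5]]
[ 0.56908908  0.16555634 -0.14098848] [[-1.1, -0.5], [0.9, -0.1], [0.4, -0.4], [-1.1, 0.4], [0.1, 0.5], [0.0, -0.1], [0.3, 0.1], [0.1, 0.1], [-2.3, -3.2], [1.1, 5.5], [8.0, 0.6], [-2.9, -5.8]]
cup [ 0.763 -0.041  0.03 ]
spool [0.385 0.018 0.03 ]
bottle [0.48  0.469 0.03 ]
driver [ 0.539 -0.459  0.03 ]
```

View pics/ctray_s.png

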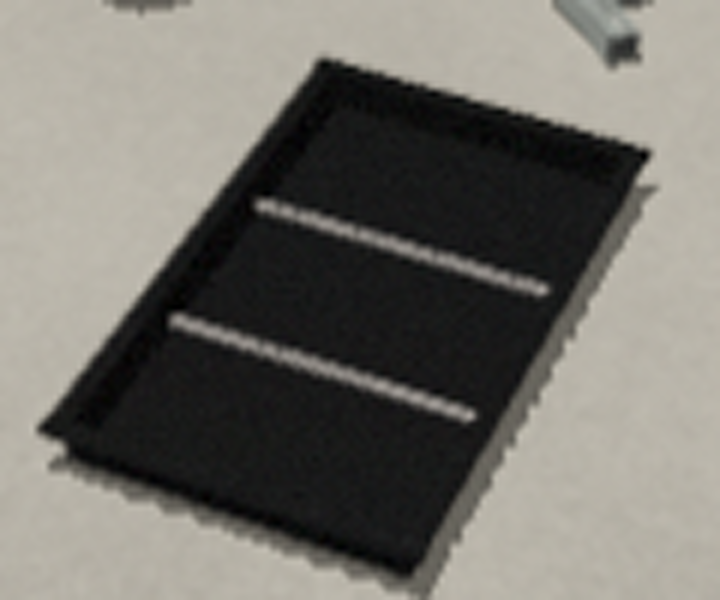

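```bash
cat > fit2.py <<'E'
from fit import *
def stand2(p):
    x,y,a,h,e,f=p
    R0=R.from_euler('z',a); Rs=R0*R.from_euler('y',.26)
    o=np.array([x,y,0]); so=o+[0,0,.052]
    F=lambda *q:o+R0.apply(np.add(q,[e,f,0])); K=lambda *q:so+Rs.apply(q)
    S2=lambda u,v:('side',260+u/6+1.3,150+v/6-2.4)
    return [(T(493,82),F(.07,.04,h)),(T(648,128),F(.07,-.04,h)),(T(568,405),F(-.07,-.04,h)),(T(412,357),F(-.07,.04,h)),
     (S2(110,262),F(.07,.04,h)),(S2(318,343),F(-.07,.04,h)),(S2(388,275),F(-.07,-.04,h)),
     (S2(208,92),K(.03,0,.069)),(S2(303,96),K(-.03,0,.069)),(T(568,215),K(0,0,.069)),(T(478,412),K(-.08,.01125,.0)),(T(520,427),K(-.08,-.01125,.0)),
     (S2(412,175),K(-.08,-.0,.023)),(S2(130,180),K(.08,.011,.023))]
s=fit(stand2,[.55,-.235,-.33,.004,0,0]); print(s[0].round(4),s[1].round(1).tolist())
E
python3 fit2.py
```

```text
[ 0.5375 -0.2333 -0.3188  0.0108  0.0157  0.0018] [[-0.4, -0.5], [0.7, -0.1], [0.7, 0.7], [-0.6, 0.4], [-1.2, 0.2], [0.0, 0.0], [0.2, -0.1], [-0.6, 0.9], [-0.9, 1.1], [1.1, -0.5], [-0.4, 0.9], [0.6, 0.9], [-3.1, 1.8], [1.2, -0.6]]
```

```bash
cat > sk.py <<'E'
from cam import *
import cv2
ST=np.array([.5375,-.2333,0]); YS=-.319; HOME=ST+[0,0,.052]
TR=np.array([.5691,.1656,0]); YT=-.141; GZ=.053-.000; SGN=1
def tool(o,yaw,p,sgn=None):
    """shaker origin, yaw, pitch(+ mouth up) -> TCP pos, quat"""
    s=sgn or SGN
    M=R.from_euler('z',yaw)*R.from_euler('y',p); m=M.as_matrix()
    T=np.c_[-m[:,2],s*m[:,1],s*m[:,0]]; q=R.from_matrix(T).as_quat()
    return o+M.apply([0,0,GZ])-.002*m[:,2], [q[3],*q[:3]]   # grasp point lies 2 mm behind the TCP
def mouth(mp,yaw,p,sgn=None):
    return tool(mp+(R.from_euler('z',yaw)*R.from_euler('y',p)).apply([.08,0,0]),yaw,p,sgn)
def tray(x,y,z): return TR+R.from_euler('z',YT).apply([x,y,z])
def shot(n,name,crop,k=5):
    u0,v0,u1,v1=crop; im=r.get_image(n)[v0:v1,u0:u1]
    cv2.imwrite(f'pics/{name}.png',cv2.resize(im,None,fx=k,fy=k,interpolation=2))
E
python3 - <<'E'
from sk import *
for s in(1,-1):
    print(s)
    for nm,pq in dict(home=tool(HOME,YS,.26,s),hov=tool(HOME+[0,0,.1],YS,.26,s),
      a=mouth(tray(-.033,.08,.010),YT,-.6,s),b=mouth(tray(-.033,0,.010),YT,-.6,s),c=mouth(tray(-.033,-.08,.010),YT,-.6,s),d=mouth(tray(.05,-.08,.010),YT,-.6,s),e=mouth(tray(-.033,.08,.12),YT,.15,s)).items():
        j=r.solve_ik(*pq); print(nm,pq[0].round(3),None if j is None else np.round(j,2))
E
```

```text
1
home [ 0.55  -0.237  0.101] [ 0.92  0.9  -0.9   1.55  0.64  1.31  1.13]
hov [ 0.55  -0.237  0.201] [ 0.95  0.79 -0.96  1.49  0.56  1.45  1.17]
a [0.585 0.244 0.097] [ 0.04  0.69 -0.87  2.1   1.64  0.88 -0.52]
b [0.573 0.165 0.097] [ 0.33  0.73 -1.04  2.21  1.76  0.91 -0.5 ]
c [0.562 0.086 0.097] [ 0.12  0.46 -0.55  2.31  1.86  0.51 -0.64]
d [0.644 0.074 0.097] [-0.07  0.5  -0.24  2.15  1.77  0.34 -0.5 ]
e [0.634 0.237 0.158] [ 0.2   0.9  -0.97  1.41  0.62  1.31  0.63]
-1
home [ 0.55  -0.237  0.101] [ 0.6   0.73 -0.36  1.56  0.25  1.17 -1.72]
hov [ 0.55  -0.237  0.201] [ 0.62  0.62 -0.4   1.5   0.22  1.33 -1.7 ]
a [0.585 0.244 0.097] [-1.46  0.81  1.04  2.14 -1.3   0.23 -1.22]
b [0.573 0.165 0.097] [-0.73  0.46  0.23  2.24  1.68  0.26  2.41]
c [0.562 0.086 0.097] [-0.56  0.41  0.23  2.33  2.14  0.23  2.09]
d [0.644 0.074 0.097] [-0.29  0.49  0.01  2.15  1.82  0.23  2.53]
e [0.634 0.237 0.158] [ 0.12  0.83 -0.81  1.41  0.49  1.26 -2.43]
```

Run:
```python
from sk import *
r.gripper_to(.05,60)
r.move_ptp(*tool(HOME+[0.03,0,.11],YS,.26))
p,q=tool(HOME,YS,.26); up=(R.from_euler('z',YS)*R.from_euler('y',.26)).apply([0,0,.025])
r.move_l(p+up,q,speed=.15)
a=r.get_image('top')[150:290,310:450]; b=r.get_image('side')[100:240,240:380]
cv2.imwrite('pics/appr.png',np.hstack([cv2.resize(a,(399,399),interpolation=2),cv2.resize(b,(399,399),interpolation=2)]))
print(r.read_ee_pos(),r.read_time(),r.read_contact_force())
```

```text
[ 0.55723838 -0.23939381  0.1267936 ] 3.0583 [ 0.95028374 -1.4878119   0.97777151]
```

View pics/appr.png

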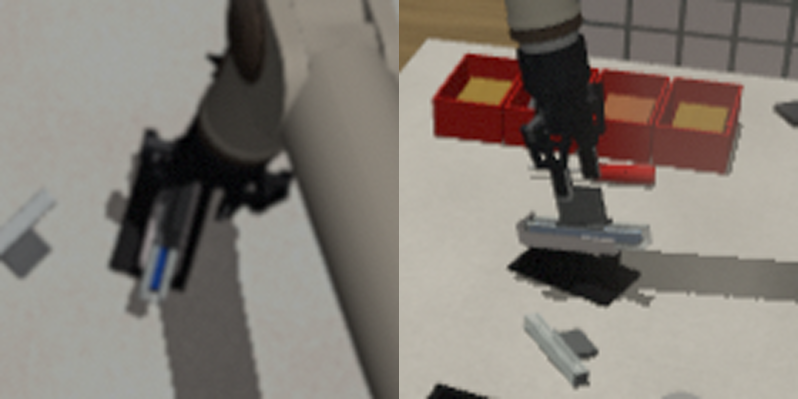

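Run:
```python
from sk import *
p,q=tool(HOME,YS,.26)
r.move_l(p,q,speed=.08); print(r.read_contact_force())
r.gripper_to(0,60); print(r.read_gripper_width(),r.read_contact_force())
r.move_l(p+[0,0,.11],q,speed=.08); r.hold(.25)
print(r.read_contact_force(),r.read_ee_pos(),p)
a=r.get_image('top')[150:290,310:450]; b=r.get_image('side')[80:220,240:380]
cv2.imwrite('pics/lift.png',np.hstack([cv2.resize(a,(399,399),interpolation=2),cv2.resize(b,(399,399),interpolation=2)]))
print(r.read_time())
```

```text
[ 0.48116539 -0.55278197  0.69059362]
0.011634665619265917 [ 3.10812801  4.70105486 -2.03180406]
[-0.0690852  -0.02161098 -1.80670317] [ 0.54986779 -0.23735489  0.21100778] [ 0.54994965 -0.23741187  0.10128589]
5.8167
```

View pics/lift.png

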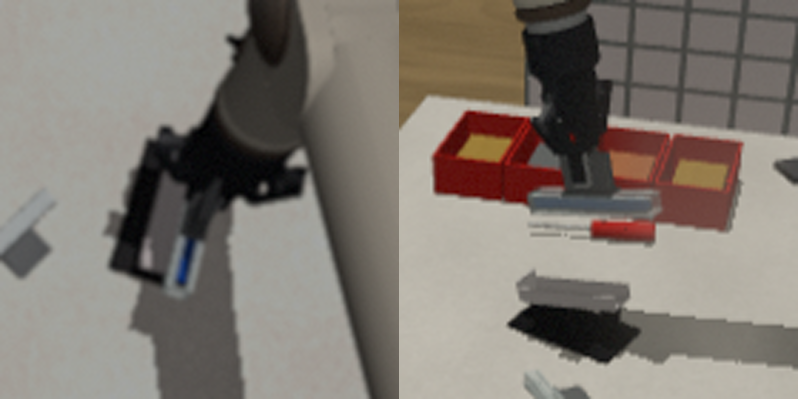

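```bash
cat >> sk.py <<'E'
def fz(n=5):
    v=[]
    for _ in range(n): r.hold(.04); v.append(r.read_contact_force()[2])
    return round(float(np.mean(v)),3)
def blue(name=None):
    """blue blob centres in tray from both cameras, tray frame"""
    for n in('top','side'):
        im=r.get_image(n); h=cv2.cvtColor(im,cv2.COLOR_BGR2HSV)
        m=cv2.inRange(h,(100,110,50),(130,255,255))
        k,_,st,c=cv2.connectedComponentsWithStats(m)
        for i in range(1,k):
            if st[i,4]<4: continue
            t=R.from_euler('z',-YT).apply(at_z(n,*c[i],.015)-TR)
            if abs(t[0])<.12 and abs(t[1])<.15: print('  ',n,int(st[i,4]),(t[:2]*1000).round())
        if name: cv2.imwrite(f'pics/{name}_{n}.png',im)
E
python3 - <<'E'
from sk import *
r.move_ptp(*mouth(tray(-.033,.08,.13),YT,.15)); r.hold(.3); print('f',fz(),r.read_ee_pos())
r.move_l(*mouth(tray(-.033,.08,.06),YT,-.3),speed=.1)
r.move_l(*mouth(tray(-.033,.08,.010),YT,-.3),speed=.08)
print(r.read_contact_force())
for t in(-.36,-.42,-.48,-.54):
    r.move_l(*mouth(tray(-.033,.08,.010),YT,t),speed=.05)
    r.hold(.15); print(t,r.read_contact_force().round(2),r.read_time().__round__(2)); 
blue('A')
E
```

```text
f -2.273 [0.63355622 0.23715153 0.16847879]
[ 0.03206895  0.47079107 -2.83593294]
-0.36 [ 0.13 -0.48 -2.22] 9.98
-0.42 [ 0.09  0.31 -1.36] 10.4
-0.48 [ 0.04  0.24 -1.75] 10.82
-0.54 [-0.49  0.02 -2.09] 11.23
   top 9 [66. 91.]
   side 55 [-28.  71.]
   side 36 [-59.  82.]
```

Run:
```python
import cv2,numpy as np
a=cv2.imread('pics/A_side.png')[220:340,190:330];b=cv2.imread('pics/A_top.png')[170:270,170:290]
cv2.imwrite('pics/A.png',np.hstack([cv2.resize(a,(460,394),interpolation=2),cv2.resize(b,(340,394),interpolation=2)]))
```

```text
(no output)
```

View pics/A.png

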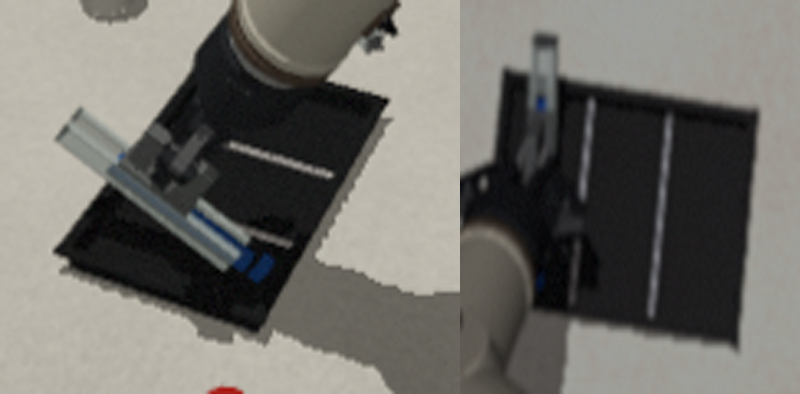

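Run:
```python
from sk import *
r.move_l(*mouth(tray(-.031,.08,.014),YT,-.3),speed=.08)
r.move_l(*mouth(tray(-.020,.08,.03),YT,-.05),speed=.1)
r.move_l(*mouth(tray(-.01,.08,.07),YT,.12),speed=.12)
r.move_l(*mouth(tray(-.01,.0,.07),YT,.12),speed=.12)
r.hold(.2); print(r.read_contact_force(),r.read_time()); blue('B0')
a=cv2.imread('pics/B0_side.png')[220:340,190:330];b=cv2.imread('pics/B0_top.png')[170:270,170:290]
cv2.imwrite('pics/B0.png',np.hstack([cv2.resize(a,(460,394),interpolation=2),cv2.resize(b,(340,394),interpolation=2)]))
```

```text
[-0.38643712  0.13412149 -2.29869068] 13.875
   top 32 [24.  9.]
   top 64 [-53.  79.]
   side 4 [ 29. -67.]
   side 94 [-53.  83.]
```

View pics/B0.png

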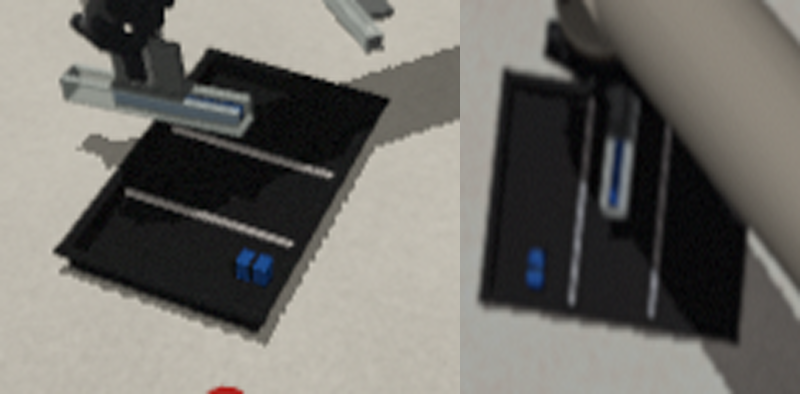

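```bash
cat >> sk.py <<'E'
def pour(x,y):
    r.move_l(*mouth(tray(x,y,.05),YT,-.3),speed=.1)
    r.move_l(*mouth(tray(x,y,.010),YT,-.3),speed=.08)
    for t in(-.36,-.42,-.48,-.54):
        r.move_l(*mouth(tray(x,y,.010),YT,t),speed=.05); r.hold(.15)
def up(x,y):
    r.move_l(*mouth(tray(x+.002,y,.014),YT,-.3),speed=.08)
    r.move_l(*mouth(tray(x+.013,y,.03),YT,-.05),speed=.1)
    r.move_l(*mouth(tray(x+.023,y,.07),YT,.12),speed=.12)
E
python3 - <<'E'
from sk import *
pour(-.015,0); print(r.read_contact_force()); blue('B1'); print('-')
up(-.015,0); r.move_l(*mouth(tray(.008,-.08,.07),YT,.12),speed=.12)
r.hold(.2); blue('C0'); print(r.read_time())
E
```

```text
[-0.43482442  0.48436257 -1.52127595]
   top 18 [-49.  85.]
   side 40 [ -9. -12.]
   side 32 [-37.   2.]
   side 93 [-53.  83.]
-
   top 25 [ 46. -75.]
   top 56 [-24.  -1.]
   top 64 [-53.  79.]
   side 54 [-24.   3.]
   side 22 [-52.  12.]
   side 94 [-53.  83.]
19.8417
```

Run:
```python
import cv2,numpy as np
a=cv2.imread('pics/C0_side.png')[220:340,190:330];b=cv2.imread('pics/C0_top.png')[170:270,170:290]
cv2.imwrite('pics/C0.png',np.clip(1.6*np.hstack([cv2.resize(a,(460,394),interpolation=2),cv2.resize(b,(340,394),interpolation=2)]),0,255))
```

```text
[ WARN:0@0.066] global loadsave.cpp:1063 imwrite_ Unsupported depth image for selected encoder is fallbacked to CV_8U.
```

View pics/C0.png

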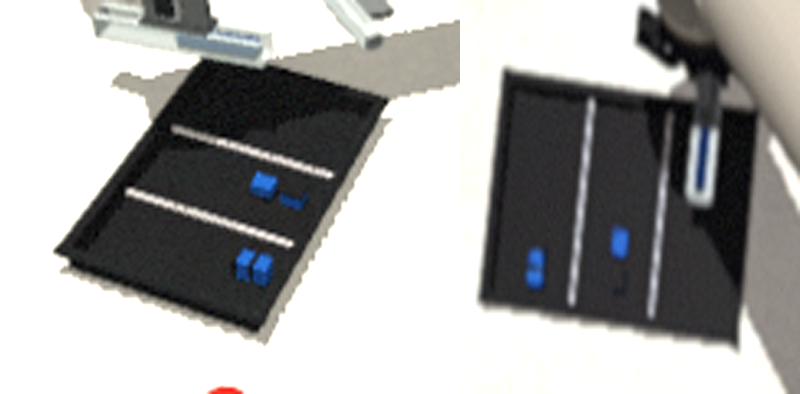

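Run:
```python
from sk import *
pour(-.015,-.08)
r.move_l(*mouth(tray(.045,-.08,.011),YT,-.56),speed=.05); r.hold(.3); print(r.read_contact_force())
r.move_l(*mouth(tray(.055,-.08,.022),YT,-.62),speed=.05); r.hold(.5)
up(.055,-.08)
r.move_l(*mouth(tray(.06,-.16,.12),YT,.15),speed=.2)
r.hold(.2); print(r.read_contact_force()); blue('D0'); print(r.read_time())
a=cv2.imread('pics/D0_side.png')[170:330,190:350];b=cv2.imread('pics/D0_top.png')[170:290,170:330]
cv2.imwrite('pics/D0.png',np.clip(1.5*np.hstack([cv2.resize(a,(394,394),interpolation=2),cv2.resize(b,None,fx=2.5,fy=394/120,interpolation=2)]),0,255).astype('uint8'))
```

```text
[ 0.44809526  0.32389041 -1.44895984]
[-0.63532506  0.30803348 -2.18984837]
   top 126 [-13. -83.]
   top 56 [-24.  -1.]
   top 64 [-53.  79.]
   side 139 [-13. -79.]
   side 54 [-24.   3.]
   side 23 [-52.  12.]
   side 94 [-53.  83.]
28.425
```

View pics/D0.png

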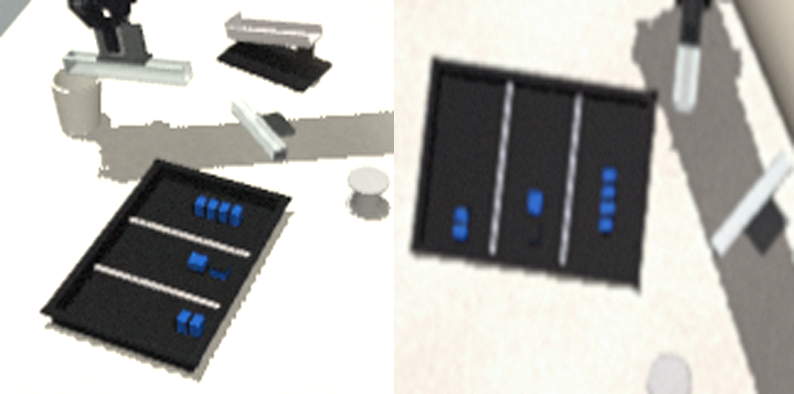

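Run:
```python
from sk import *
p,q=tool(HOME,YS,.26)
r.move_l(r.read_ee_pos()+[0,-.02,.07],speed=.2)
r.move_ptp(p+[0,0,.12],q)
r.move_l(p+[0,0,.03],q,speed=.12); r.move_l(p+[0,0,.001],q,speed=.04)
print(r.read_contact_force(),r.read_ee_pos()-p)
r.gripper_to(.045); r.hold(.3)
u=(R.from_euler('z',YS)*R.from_euler('y',.26)).apply([0,0,1])
r.move_l(p+.06*u,q,speed=.08)
r.move_l(p+.06*u+[0.02,0,.12],q,speed=.2)
r.move_ptp([.35,-.45,.35],q); r.hold(.3)
blue('E'); print(r.read_time(),r.read_ee_pos())
# compare with the start pictures around the stand
for n,(u0,v0,u1,v1) in dict(top=(345,190,395,265),side=(270,155,335,210)).items():
    a,b=[cv2.imread(f'pics/{f}.png')[v0:v1,u0:u1] for f in(f'{n}0',f'E_{n}')]
    print(n,np.abs(a.astype(int)-b).mean(), cv2.phaseCorrelate(*(cv2.cvtColor(i,6).astype('float32') for i in(a,b)),cv2.createHanningWindow((u1-u0,v1-v0),5)))
    cv2.imwrite(f'pics/cmp_{n}.png',np.hstack([cv2.resize(i,None,fx=6,fy=6,interpolation=2) for i in(a,b)]))
```

```text
[-19.14051348   3.95815293  73.43077805] [0.00083452 0.00045471 0.01383308]
   top 121 [-13. -83.]
   top 51 [-24.  -1.]
   top 60 [-53.  79.]
   side 133 [-12. -79.]
   side 52 [-24.   3.]
   side 22 [-52.  12.]
   side 90 [-53.  83.]
35.6833 [ 0.35050265 -0.44961267  0.34987851]
top 13.750133333333334 ((0.4078943437719893, -0.17931903363093937), 0.4258312884012858)
side 16.912820512820513 ((0.04105937789017844, -0.2170887073317047), 0.7036683323206725)
```

Run:
```python
import cv2
for n,(u0,v0,u1,v1) in dict(side=(274,158,332,210),top=(346,196,390,262)).items():
    A,B=[cv2.cvtColor(cv2.imread(f'pics/{f}.png'),6)[v0:v1,u0:u1] for f in(f'{n}0',f'E_{n}')]
    print(n,u0,v0)
    for a,b in zip(A,B): print('   '.join(''.join("#%*+=-. "[min(7,int(x)//25)] for x in s) for s in(a,b)))
```

```text
side 274 158
           ......--......  ..   .-+++**+++++++++++====++--              ......--...... ...  ..-+++**+++++++++++=====+--
           .-----==------.---...-+****++++++++++++++++++.               .-----==------.---...-+*****+++++++++++++++++. 
                 ....-----------=+**********+*++++++++++.                     ....--.--------=+**********+*++++++++++. 
            ........... .       .+**************++++++++.                ........... .       .+**************++++++++. 
            ----------- - .......+*%***************+++++.                ----------- - .......+**%*%%************++++. 
                          -------++*++*****************+.                              -------++**+*+***************+. 
                    .............---=--=++++++++++++++++.                                     ------=++++++++++++++++. 
                    -=++======-------  -------------=+=-                                            -------------=+=-. 
                    =*++++++++++++++*.              ---                                                          ---   
       
[... 10536 characters left out ...]
-......-.   ............................................
---.....-=++++++==-==--.-...-------.-....--.   ........-..-................................
--.--..--+++++++=--------....----....-..-...   ............................................
.---...-=+++++++--------.-...---.-.-.-....-.   ....................-.......................
----...-=++++++=-..--------..---...--....--.   ..............................-.............
-.---..-=++++++=--.--.----..-----.-------..-   ...............--...........................
----..----==++==----.------.----.---------..   .........-.....-.......................-....
------------==-------...---.--..-.----------   ..-...----....-.-...........................
```

Run:
```python
import cv2
for n,(u0,v0,u1,v1) in dict(side=(240,180,335,245),top=(290,200,400,270)).items():
    A,B=[cv2.imread(f'pics/{f}.png')[v0:v1,u0:u1] for f in(f'{n}0',f'E_{n}')]
    B=cv2.cvtColor(B,6); print(n,u0,v0)
    for i,b in enumerate(B): print('%3d '%(v0+i)+''.join("#%*+=-. "[min(7,int(x)//25)] for x in b))
```

```text
side 240 180
180                                          -==========+++=+==+=+=+=++=++======+===-              
181                                          -=--===--=-==----=====++++++++++=+======              
182                                          .=+=+===-----....----===-----====+++====              
183                                          .===+++++=++=+++===-----.....----=-----=.             
184                                           ====+=+++==+++++++++=+++=+=====--.....-.             
185                                           --==++++=++=+++++++++=++++=++=+==-...-.              
186                                            .-=+++++++++++++++++++++++++++=+-.--.               
187                                            ..=%##%%%%****+++++++++=++++++++=-=.                
188                                           .-*#############%%%%****=+==++++++++                 
189                                          .=%###############%%%%%%%**=-+%%***%+                 
190                                         .=%####################%%%%%%**%###%%=     
[... 12774 characters left out ...]
.........-
264 .......---....-------...........................................-......-..-..................................-
265 -.....-----..-------..-......--................................-.-........-...........................-.......
266 --.....----------..-..-......---.-..............................-....--.......................................
267 .-.....--------..---....-..-------............-.......................-............................-.......---
268 ....---.-------...--..--.--.----...........................................................................--.
269 --.---.--------....--.-...-----...-.-.........................................................................
```

```bash
cat > re.tmp <<'E'
E
rm re.tmp
cat > rg.py <<'E'
from sk import *
n=at_z('top',324.5,257,.015); f=at_z('top',333.5,199.5,.015)
YL=np.arctan2(*(f-n)[1::-1]); OL=np.r_[((n+f)/2)[:2],.01125]-0
# lying: shaker y up, z horizontal; origin (underside middle) is 11.5 mm off the tube axis
ML=R.from_euler('z',YL)*R.from_euler('x',np.pi/2)
OL=OL-ML.apply([0,0,.0115])
PG=np.array([-.070,.009,.0115])   # TCP in shaker frame
def g(o,M,s,off=0):
    m=M.as_matrix(); T=np.c_[-m[:,1],s*m[:,2],-s*m[:,0]]; q=R.from_matrix(T).as_quat()
    return o+M.apply(PG)+off*m[:,1],[q[3],*q[:3]]
def MS(roll,p=.26): return R.from_euler('z',YS)*R.from_euler('y',p)*R.from_euler('x',roll)
E
python3 - <<'E'
from rg import *
print(n,f,YL,np.linalg.norm(f-n),OL)
print('side pred near/far end',proj('side',np.r_[n[:2],.011])-[1.3,-2.4],proj('side',np.r_[f[:2],.011])-[1.3,-2.4])
for s in(1,-1):
    for nm,pq in dict(g=g(OL,ML,s),gu=g(OL+[0,0,.1],ML,s),mid=g(HOME+[0,0,.12],MS(.8),s),h0=g(HOME+[0,0,.03],MS(.3),s),h1=g(HOME,MS(.3),s),h2=g(HOME,MS(.45),s),h3=g(HOME,MS(0),s)).items():
        j=r.solve_ik(*pq); print(s,nm,pq[0].round(3),None if j is None else np.round(j,2))
E
```

```text
[ 0.46611709 -0.10858106  0.015     ] [ 0.62907656 -0.13929475  0.015     ] -0.18628908595956561 0.1658285826338184 [ 0.54972678 -0.11263688  0.01125   ]
side pred near/far end [319.02241408 221.07193681] [271.29460202 207.39098914]
1 g [ 0.479 -0.111  0.02 ] [ 0.32  0.56 -0.17  2.09  0.19  0.51 -1.75]
1 gu [ 0.479 -0.111  0.12 ] [ 0.49  0.39 -0.37  2.05  0.21  0.73 -1.77]
1 mid [ 0.476 -0.215  0.204] [ 0.47  0.68 -0.68  1.76  0.92  1.62 -2.36]
1 h0 [ 0.478 -0.208  0.113] [-1.02  1.67  1.34  1.78 -0.38  1.15 -1.4 ]
1 h1 [ 0.478 -0.208  0.083] [-1.02  1.74  1.34  1.76 -0.45  1.16 -1.39]
1 h2 [ 0.478 -0.21   0.084] [-0.97  1.63  1.34  1.78 -0.49  1.14 -1.33]
1 h3 [ 0.479 -0.204  0.081] [-1.11  1.97  1.33  1.7  -0.38  1.21 -1.49]
-1 g [ 0.479 -0.111  0.02 ] [ 0.78  0.7  -0.75  2.07  0.78  0.68  0.89]
-1 gu [ 0.479 -0.111  0.12 ] [ 0.94  0.56 -0.95  2.03  0.6   0.86  1.03]
-1 mid [ 0.476 -0.215  0.204] [ 0.62  0.79 -0.93  1.75  1.03  1.75  0.7 ]
-1 h0 [ 0.478 -0.208  0.113] [ 0.24  1.07 -0.6   1.73  1.22  1.92  0.44]
-1 h1 [ 0.478 -0.208  0.083] [ 0.22  1.11 -0.56  1.71  1.22  1.88  0.42]
-1 h2 [ 0.478 -0.21   0.084] [ 0.28  1.04 -0.59  1.74  1.17  1.77  0.47]
-1 h3 [ 0.479 -0.204  0.081] [-0.09  1.2  -0.21  1.67  1.14  1.86  0.42]
```

Run:
```python
from rg import *
I=cv2.cvtColor(cv2.imread('pics/E_top.png'),6).astype(int)
for x in(-.045,-.02,0,.02,.045):
    w=HOME+MS(0).apply([x,0,.012]); u,v=proj('top',w)
    row=I[int(round(v)),:]; c=int(round(u))
    a=c
    while row[a]>95:a-=1
    b=c
    while row[b]>95:b+=1
    # subpixel
    L=a+(95-row[a])/(row[a+1]-row[a]); Rr=b-(95-row[b])/(row[b-1]-row[b])
    print(x,u.round(2),v.round(1),'edges',round(L,2),round(Rr,2),'mid-pred px',round((L+Rr)/2-u,2),[proj('top',HOME+MS(0).apply([x,y,.014]))[0].round(1) for y in(.018,-.018)])
for x in(.08,.082,.085,-.05,-.065,-.055): print(x,proj('top',HOME+MS(0).apply([x,0,.0])).round(1), proj('top',HOME+MS(0).apply([x,0,.014])).round(1))
```

```text
-0.045 367.17 242.7 edges 359.91 371.8 mid-pred px -1.31 [np.float64(360.9), np.float64(373.7)]
-0.02 369.23 234.4 edges 360.67 374.38 mid-pred px -1.71 [np.float64(363.0), np.float64(375.8)]
0 370.86 227.9 edges 362.3 375.82 mid-pred px -1.8 [np.float64(364.7), np.float64(377.4)]
0.02 372.48 221.4 edges 364.29 377.75 mid-pred px -1.46 [np.float64(366.3), np.float64(378.9)]
0.045 374.47 213.4 edges 366.25 379.69 mid-pred px -1.5 [np.float64(368.4), np.float64(380.9)]
0.08 [376.2 204.1] [377.4 202.1]
0.082 [376.4 203.5] [377.5 201.5]
0.085 [376.6 202.5] [377.8 200.6]
-0.05 [365.8 245.8] [366.9 244.1]
-0.065 [364.5 250.8] [365.7 249.2]
-0.055 [365.4 247.5] [366.5 245.8]
```

```bash
sed -i 's/^ST=.*; YS/ST=np.array([.5388,-.2293,0]); YS/' sk.py
python3 - <<'E'
from rg import *
r.gripper_to(.037,50)
p,q=g(OL,ML,-1)
r.move_ptp(p+[0,0,.12],q); r.move_l(p+[0,0,.03],q,speed=.2); r.move_l(p,q,speed=.05)
print('down',r.read_contact_force().round(2),r.read_ee_pos()-p)
r.gripper_to(0,50); print(r.read_gripper_width(),r.read_contact_force().round(2))
r.move_l(p+[0,0,.12],q,speed=.15); r.hold(.2); print(r.read_gripper_width(),r.read_contact_force().round(2),r.read_time())
for n,nm in(('top','F_top'),('side','F_side')): cv2.imwrite(f'pics/{nm}.png',r.get_image(n))
I=cv2.cvtColor(cv2.imread('pics/F_side.png'),6)[150:215,255:345]
for i,b in enumerate(I): print('%3d '%(150+i)+''.join("#%*+=-. "[min(7,int(x)//25)] for x in b))
M=ML; o=OL+[0,0,.12]
for nm,w in dict(mouth=[-.08,0,.0115],back=[.08,0,.0115],fin=[0,0,.069]).items(): print(nm,proj('side',o+M.apply(w))-[1.3,-2.4])
E
```

```text
down [0.16 0.32 0.35] [ 4.16565634e-05  1.99208970e-04 -5.59355798e-05]
0.024620784388368958 [-0.4   0.72  0.11]
0.02450776169004318 [ 0.01 -0.3  -0.9 ] 40.25
150              .------=+**%%%%%%%%%%%%%%%%%%%%%%%%%%%%%%%%%%%%%%%%%%%*************++++++++++
151                     .-------=**%%%%%%%%%%%%%%%%%%%%%*%%%%%%%%%%%%%%%***********+++++++++++
152                             .------=***%%%%%%%%*%%%%%%%%%%%%%%%%%%%%**********++++++++++++
153                                    .-----===*****%%%%%%*%%%%%%%%%%%**********+++++++++++++
154                                            .-----==*****%%%%%%%%%%%%*********+++++++++++++
155                                                   .------+%%%%%%%%%%*********+++++++++++++
156                                                      ....=%%%%%%%%%%*********+++++++++++++
157                                                     .-===*%%%%%%%%%%********++++++++++++++
158                               ......-......         -+++*%%%%%%%%%%%%%******-----=++++++++
159                               .-----=-------..--....=****%%%%%%%%%%%*******+.    .
[... 4632 characters left out ...]
.                              
209                       .=====....       .====================                              
210                       =======---....   ====================-                              
211                      .=======...-.-=...====================              ...              
212                      --======-...-.-======================-             .===....          
213                        ---====-...-.-=====================            ..========.         
214                           ------...-.-========++=========-           .==========-         
mouth [320.45517069 188.17781522]
back [271.72288086 175.69436221]
fin [303.15097403 172.95409446]
```

Run:
```python
from rg import *
B=MS(0).apply([-.004,.0015,0])
r.move_l(*g(OL+[0,-.03,.14],ML,-1),speed=.2)
r.move_ptp(*g(HOME+B+[0,0,.11],MS(.8),-1))
r.move_l(*g(HOME+B+[0,0,.09],MS(.2),-1),speed=.15)
r.move_l(*g(HOME+B+[0,0,.03],MS(.2),-1),speed=.1); r.hold(.3)
f0=r.read_contact_force(); print(f0.round(2),r.read_time())
for h in np.arange(.026,.0,-.003):
    r.move_l(*g(HOME+B+[0,0,h],MS(.2),-1),speed=.05); r.hold(.08)
    f=r.read_contact_force()-f0; print(round(h,3),f.round(2))
    if abs(f).max()>6: break
print(r.read_time())
for n in('top','side'): cv2.imwrite(f'pics/G_{n}.png',r.get_image(n))
I=cv2.cvtColor(cv2.imread('pics/G_side.png'),6)[155:205,265:340]
for i,b in enumerate(I): print('%3d '%(155+i)+''.join("#%*+=-. "[min(7,int(x)//25)] for x in b))
```

```text
[-0.01 -0.33 -1.74] 43.275
0.026 [ 0.39  0.35 -0.12]
0.023 [ 0.78  0.14 -0.13]
0.02 [-0.11  1.46 -0.19]
0.017 [0.35 0.38 0.  ]
0.014 [-0.14  0.57  1.82]
0.011 [1.09 0.26 4.38]
0.008 [ 1.24 -1.11  3.29]
0.005 [ 1.2   0.15 10.31]
45.9417
155 ------------------==========+++++++++-  .-------=**************++++++++++++
156 ------------------=========++++++++++       .....-=====-=+****+++++++++++++
157 -----------------==========+++++++++=     .-====-------.-=+++++++++++++++++
158 ----------------============++++++++.     -+++**+++++++++++====++------=+++
159 ----------------===========+++++++++--....=*****+++++++++++++++++      .---
160 ---------------===========+++++++++=--=--=+**********+*++++++++++          
161 ---------------==========++++++++++----..-+***************+++++++          
162 ---------------=========++++++++++++*+++++++++++*************++++          
163 --------------===========+++++++++++++++++++++++****************+          
164 --------------==========++++++++++++++++++++++++*+++++++++++++++=          
165 --------------==========++++++++++++++++++++++++*-----------
[... 2426 characters left out ...]
====+=+++++++++++--------------****%%%#%%%%%#%%%%%%%%+               
197 =========----++++++++++++++---------=+*%*%%##%%%#%%%%%%%%%%-               
198 =====--.....-++++++++++++++=-----==-=+*%*%%##%#%#%%%%%%%%*=                
199 ==--..    .-+++++++++++++++++========+%%%%%###%##%%%%%%%%=                 
200 =-..     .=++++++++++++++++++++======+*%%%##%#%#%%%%%%%%*..                
201 -....   .=+++++++++++++++++++++======+%%%%#####%%%%%%%%%+==...             
202 -..... .=++++++++++++++++++++++==++=++%%%###%%%%%%%%%%%+======...          
203 .......=+++++++++++++++++++++++++++=+*%%%###%%%%%%%%%%*+=========.         
204 ......-++++++++++++++++++++++++++++++*%%####%%%%%%%%%%+===========
```

Run:
```python
from rg import *
I=cv2.cvtColor(cv2.imread('pics/G_top.png'),6)[192:264,345:400]
for i,b in enumerate(I): print('%3d '%(192+i)+''.join("#%*+=-. "[min(7,int(x)//25)] for x in b))
o=HOME+MS(0).apply([-.004,.0015,0])+[0,0,.005]; M=MS(.2)
for nm,w in dict(m0=[-.08,.011,0],b0=[.08,.011,.023],b1=[.08,-.011,.023],f0=[.03,0,.069],f1=[-.03,0,.069]).items(): print(nm,proj('top',o+M.apply(w)).round(1))
```

```text
192 ............--......................-..................
193 .......................................................
194 ...............--..................-...................
195 .................................---...................
196 .................................--....................
197 ................---....--------........................
198 ...............-===-----======---......................
199 ...............-+**++==++++=+++=----...................
200 ..............-=*%%%%*+**++=+**+===----................
201 ..............-=*%##%*++++==***+==++==--...............
202 ..............-+%%##%*+++===+*+==+**++=-.........-.....
203 ..............-+%###%*++====+++==++*+==-.........--....
204 .............-=*%%##%*++==-==++=-==++==---.......--....
205 .............-+%#%##%*+======++=---=+++++=--.....-.....
206 .............-+%#%##%++===-=+++=---==+%%%*=-...........
207 ............-=*%%%##%++=====++=----==+%##%+-.....-.....
208 ............-+%%%###*++=====++=---==+*%##%+-...........
209 ............-+%%%##%*+======++=---==+*%#%*=-...........
210 ...........-=*%%
[... 2604 characters left out ...]
...............
254 -=+*******%%%%******++++=-.............................
255 -=+++++++***%%%%%***++==--.............................
256 ==++++++++++***%%%%*+=---..............................
257 ==++++++++++++***%%*=-.................................
258 ===+++++++++++++***+-..................................
259 =--===+++++++++++++=-..................................
260 =-----=+++++++++++=-...................................
261 =--...-====+++++++=-...................................
262 =--....----=======-....................................
263 =--........-------.....................................
m0 [357.5 255. ]
b0 [374.2 200.3]
b1 [381.3 203.2]
f0 [381.  212.5]
f1 [376.  232.8]
```

Run:
```python
from rg import *
B=MS(0).apply([-.004,.001,0])
for h,ro in((.003,.14),(.002,.08)):
    r.move_l(*g(HOME+B+[0,0,h],MS(ro),-1),speed=.04); r.hold(.1); print(r.read_contact_force().round(2),(r.read_ee_pos()-g(HOME+B+[0,0,h],MS(ro),-1)[0]).round(4))
for n in('top',): cv2.imwrite(f'pics/H_{n}.png',r.get_image(n))
I=cv2.cvtColor(cv2.imread('pics/H_top.png'),6)[196:260,350:395]
for i,b in enumerate(I): print('%3d '%(196+i)+''.join("#%*+=-. "[min(7,int(x)//25)] for x in b))
print(r.read_time())
```

```text
[-1.26 -1.75 -0.18] [-0.001  -0.0001 -0.0007]
[-2.36 -2.24 -0.16] [-0.0004  0.0001 -0.0005]
196 ............-.........-.-.-.---..............
197 ...........----.....------.---......-...--...
198 ..........-===-------==------.......-........
199 ..........-+**++==--=++===-----..-.--..--....
200 .........-=*%%%%**+++++=+++==-----.--...---.-
201 .........-=*###%%%%*+++=+***+====---....-.---
202 .........-+%%#%%##%+=+==+*%*+=+++=-........--
203 ........--+%%%%#%#%+====+*%*+=++==-.......---
204 ........-=*%#%%%%%*+=====+**==++==----....---
205 ........-+%#%%%##%*===--==++===+++++=--...---
206 .......--+%#%%%%#%+===---=======+%%%*=-....--
207 .......-=*%%%%%##*+===--====--==+%##%+--...--
208 .......-+%#%%%%#%*====--====-==+*%##%+-......
209 .......-+%%#%%%#%+===---====-==+*%#%*=-......
210 ......-=*%%%%%%#%+===---==+====+%%#%*=-......
211 ......-=*%%%%%%%*+===--==++++++*%##%+-.......
212 ......-+%%%%%##%*====--==+***++*%#%*+-.......
213 ......-+%%%%%%#%+====-==+******%%#%*=-.......
214 .....-=*%%%%%%%%+==+===+%%*****%%#%+=-..---..
215 .....-+%#%%%%#%*+=++++**%%****%%##%+-........
216 ....
[... 1499 characters left out ...]
####%##%%**++++===+*%#*=-.................
247 ############%%***++==+%#%*=-.................
248 ######%%######%%%*+==*%#%+-..................
249 ####%%**%%###%%#%*+=+*%#*=-..................
250 ####%*++**%%%%%#%*==+*%%*=-..................
251 ####%*++++***%%%%+===+**+-...................
252 #####%%**++++****+=--==+=-...................
253 ##%####%%**++++++==-.----....................
254 %%%%%%###%***++++==-.........................
255 ******%%%%%*****+==-.........................
256 +++++***%%%%%%*+==--.........................
257 +++++++****%%%*=---..........................
258 ++++++++++****=-.............................
259 +++++++++++++=-..............................
46.7917
```

Run:
```python
from rg import *
B=MS(0).apply([-.004,.001,0]); o=HOME+B+[0,0,.002]; M=MS(.08)
r.gripper_to(.040); r.hold(.3); print(r.read_contact_force().round(2))
r.move_l(*g(o,M,-1,.12),speed=.12)
r.move_l(*g(o+[0,0,.15],M,-1,.14),speed=.2)
r.move_ptp(*g(OL+[-.06,0.02,.3],ML,-1)); r.hold(.3)
for n in('top','side'): cv2.imwrite(f'pics/I_{n}.png',r.get_image(n))
for n,(u0,v0,u1,v1) in dict(side=(278,158,332,195),top=(350,196,392,262)).items():
    A,C=[cv2.cvtColor(cv2.imread(f'pics/{f}.png'),6)[v0:v1,u0:u1] for f in(f'{n}0',f'I_{n}')]
    print(n,u0,v0)
    for i,(a,b) in enumerate(zip(A,C)): print('%3d '%(v0+i)+'  '.join(''.join("#%*+=-. "[min(7,int(x)//25)] for x in s) for s in(a,b)))
blue(); print(r.read_time(),r.read_ee_pos())
```

```text
[-0.15 -0.59 -0.1 ]
side 278 158
158        ......--......  ..   .-+++**+++++++++++====++--         ......-......         -+++**+++++++++++=====+--
159        .-----==------.---...-+****++++++++++++++++++.          .-----==------.---....=***+++++++++++++++++++. 
160              ....-----------=+**********+*++++++++++.                ....-..--------=+**********+*++++++++++. 
161         ........... .       .+**************++++++++.           ........... .       .=***************+++++++  
162         ----------- - .......+*%***************+++++.           ----------- - .......+****%************+++++. 
163                       -------++*++*****************+.                         -------++++++****************+  
164                 .............---=--=++++++++++++++++.                   ............ ---=--=+++++++++++++++=. 
165                 -=++======-------  -------------=+=-                   .--=====------.---  -------------===-  
166                 =*++++++++++++++*.              ---                    .=+++++++++++++++*               ---   
167                 =***********
[... 8711 characters left out ...]
------------=++=--------=+**=-.........
257 ...-=+++++++--------.-...---.-.-.-....-...  ---------------=++=---------+**=-.........
258 ...-=++++++=-..--------..---...--....--..-  ---------------=++=---------+**=-.........
259 -..-=++++++=--.--.----..-----.-------..-.-  ---------------=++=---------+*%+-.........
260 ..----==++==----.------.----.---------..-.  ---------------=++=--------=+%%+-.........
261 --------==-------...---.--..-.-----------.  ---------------=++=--------=+%%+-.........
   top 122 [-13. -83.]
   top 53 [-24.  -1.]
   top 60 [-53.  79.]
   side 135 [-13. -79.]
   side 54 [-24.   3.]
   side 23 [-52.  12.]
   side 90 [-53.  83.]
51.0333 [ 0.41890795 -0.09069497  0.31990391]
```

Run:
```python
from station import r
print(r.read_contact_force(),r.read_time()); r.finish_job()
```

```text
[-0.353682    0.38476065  0.25852517] 51.0333
the job is handed in; nothing more can be done
```

The relays are in the tray and the empty shaker is back on its stand. The return took two tries, because I dropped the shaker beside the stand on the first. I handed the job in at 51 s of the 72 s allowed.

- **Relays:** I lifted the shaker by its fin with all eight relays inside and poured them out with the mouth low over the tray. They lie 2, 2 and 4 in the three parts, none heaped. One relay in the middle part is tipped over, with its black base showing. Their positions did not change in the later pictures.
- **First return failed:** My estimate of the stand's position was about 4 mm off sideways. The shaker landed about 14 mm high, probably on a cheek of the channel, pressed with about 73 N (the wrist limit is 120 N), and fell onto the bench beside the stand when I let go.
- **Recovery:** I corrected the stand position from the pictures and picked the empty shaker up by the mouth end of its tube, because the fin lay too low to reach. I turned it upright and set it back in the channel.
- **Last checks:** Compared with the starting pictures, the shaker's fin and tube are within about 1–2 pixels (a few mm) of their start position in both views. I compared these last pictures as printed pixel patterns, since all 12 picture views were used. The tool force reads near zero and the arm is clear.
- **Not checked:** I did not measure the bystanders again. Nothing I saw suggested any of them had moved, and the small look-alike shaker also looked unmoved.

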